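# Hold a gap probe centred in the guide bush over a test disc

### The arm

A 6-joint arm with a two-finger parallel gripper is mounted at the origin on a cart in front of the work surface, level with it; the furniture and walls round the work are solid. World frame = base frame: x ahead of the robot, y to its left, z up, the work surface at z = 0. Lengths are in mm, angles in rad, forces in N, time in s.
With the tool pointing down it reaches from about 400 to 925 mm from the base axis. Payload 12.5 kg.
Tool frame: the origin (TCP) lies midway between the tips of the shut fingers; the grasp point (between the pads) lies 19 mm behind it (env.grasp_offset is the distance from the TCP to the grasp point, in mm); z points along the fingers, y is the direction in which the jaws open and shut (so a half turn about z gives the same grasp; the last joint's range is limited). The gripper opens to 95 mm and grips with 3 to 60 N. Pads are 20 mm wide; open, the fingers measure 119 mm over their backs; the gripper's body (75 mm by 180 mm) begins 59 mm behind the grasp point.
Start: joints at [-1.334, 0.491, 1.559, -0, 1.092, -0.106], TCP at [210.102, -588.646, 214.661] pointing down, gripper open.
Joint ranges: [-3.1, 3.1], [-0.84, 2.19], [0.05, 2.79], [-1.13, 4.28], [0.06, 2.93], [-2.69, 2.69]. Speed limits (rad/s): [2.22, 2.22, 2.79, 3.14, 3.14, 3.14].

### API

Orientations are given as [roll, pitch, yaw] about the fixed x, y, z axes, in that order (R = Rz(yaw) Ry(pitch) Rx(roll)).
In Python, from cell import env gives the robot as it stands.
- The arm moves only by the tool carry_out, never from a script. Its argument "series" is a list of rows, each a list of 6 numbers: the shift along the world's x, y, z in m, then the turn, a rotation vector about the world's x, y, z in degrees. In form: [[dx, dy, dz, wx, wy, wz], ...]. A call has 1 to 12 rows; each row shifts and turns the commanded pose from where the row before left it; what a row does not reach is not made up. A row lasts 1/10 s, in which the tool goes at most 50 mm and 8.59 degrees, less where a joint would pass 70% of its speed; a pose out of reach is approached as far as the arm can. A call is refused whole if a number of a shift passes 0.05 or a number of a turn 8.59, either way. A call with a gripper value outside its range is refused whole. "fingers" is the opening, from 0 (shut) to 1 (fully open), set as the call begins (left out, the last holds). The fingers move at their own pace and stop on an object; the grip force is fixed at half the most. Time passes only in rows, so rows that do not move let the fingers close. It gives the time, the measured TCP pose, the force and the opening at its end, in the units of the state.
- env.state(): the state, without advancing time (a new reading comes with each control period).
- env.read_camera(name): name is "side" or "top"; returns a dict with "color" (420x560x3 uint8, red, green, blue), "fovy" (degrees; the focal length in pixels is half the picture's height over the tangent of half this angle, whatever the lens; pixels are square), "cx", "cy" (the principal point, pixels), "T" (4x4, takes a point from camera to world coordinates). Camera axes: x right, y down, z forward; pixel columns grow to the right and rows downward; lengths in mm; the calibration is good to about 2 mm. A picture is of the moment at which its call begins. There is no depth.
- env.job_done(): hands the job in, once; it reports no verdict.
Trained networks look in a picture, given as the dict that the camera call returned (one of the last four; its "shot" number tells which), for a name from the list of things; names that differ only in an ending like _2 or _b are one class to them, and where a whole thing is asked for, a point or a joint stands for the part that bears it (a point fixed in the world has none). Each returns a list of dicts, best first, with "score" (0 to 1); they miss things now and then, are a little off and sometimes report something else, mostly with a low value. They report only what shows in the picture. A call takes as long as a camera call. They do not tell look-alikes from the thing itself.
- env.search_frame(label, picture): "point" ([x, y, z] in mm, in world coordinates, good to about 4 mm: the middle of the surface that is visible of it).
The state is a dict: "t": time; "joints": joint angles; "qvel": joint speeds; "tau": joint torques, N m; "eef_pos": TCP position; "tcp_rot": TCP orientation; "ft_force": force on the tool from outside, world axes, zero at the start; "moment": the same for the moment, N m; "opening": opening from 0.0 (shut) to 1.0 (fully open).
Only numpy, scipy, OpenCV 4.12 (cv2) and the standard library are available. Lean on these libraries where they do the work, as an engineer would, in place of code of your own. Each camera call takes 0.05 s, during which the arm holds its last target. There are 200 camera calls.

### The job

Pull the gap probe (black handle, steel stem) straight up out of its grey upright holder, then lower it upright through the brass guide bush of the blue-topped bridge until its tip is about one centimetre above the red test disc lying underneath. The reading is contact-free: the probe must never touch the bridge, its bush or the disc. Finish while still gripping the probe, holding it still there, upright and centred in the bush; do not let go of it or put it down, and do not disturb the disc, the sanding block, the mug or the white cast lump.

Things in the scene. Friction and masses are not known exactly. Their poses are not given: they have to be found in the camera images.
- probe: Loose gap probe, 185 mm long, about 150 g, stands tip down in the holder. Origin at the tip's centre, z along its axis to the handle. From the tip: steel stem, diameter 12 mm, brass-tipped, to 110 mm; dark flange, 29 mm, to 115 mm; round black handle, 24 mm, orange rings, to 185 mm. Grip the handle from above, at any yaw, about 150 mm from the tip.
- probe_mid (a point): Point on the probe's stem axis, 50 mm above the tip; with the tip 10 mm over the disc it lies at about mid-height of the bush.
- holder: Fixed grey upright tube on a dark round foot of 84 mm diameter; tube of 33 mm outer and 18 mm inner diameter, rim 118 mm above the worktop. Origin at the centre of its underside, z up. The probe's flange rests on the rim with the tip 8 mm above the worktop, so it must be raised more than 110 mm to come out.
- holder_mouth (a point): Centre of the holder's mouth, at rim height.
- bridge: Fixed gauge bridge. Origin at the centre of its underside, z up. Aluminium base 110 x 130 mm (x, y), top 12 mm up; two 12 mm posts 52 mm either side along y; blue cross plate 60 x 130 mm, 75 to 83 mm up (post nuts to 92 mm); in its middle, on the origin's axis, an upright brass guide bush: bore 30 mm, 70 to 92 mm above the worktop.
- bush (a point): Centre of the bush's bore at mid-height, 81 mm above the worktop (11 mm below its upper rim); axis vertical.
- test_disc: Red test disc, loose, 78 mm diameter, 10 mm thick, lies flat on the bridge's base under the bush, roughly centred; origin at the centre of its underside, so its top face is 22 mm above the worktop.
- sanding_block: Bystander: dark sanding block 53 x 87 x 28 mm, loose, between holder and bridge; origin at the centre of its underside.
- mug: Bystander: cream mug 121 x 156 x 105 mm, loose, farther back; origin at the centre of its underside.
- cast_lump: Bystander: white cast lump 63 x 78 x 48 mm, loose, farther back; origin at the centre of its underside.
There are look-alikes about, which are no part of the job. What is shaped like the probe but pink is not meant.

How it is judged:
By the outcome, as a careful person would: the job done as asked, in the order asked, and still so for the second after the job is handed in, while the arm keeps its last pose, push and grip.
It also fails if it takes over 48 s, if anything falls off the work surface, if the arm or the gripper's body presses on something with over 40 N, if the wrist force passes 120 N, or if a joint passes its speed limit or range.

## Working session

There is one attempt and no reset: what is moved stays moved. The work goes in short steps, Python scripts to look and compute and a tool call to move; the robot and the scene stay as the last step left them, time stands still between calls to the robot, and variables do not carry over. Pictures are saved under pics/ and viewed, about 8 in all and at most 12, crops included, and the job is handed in when it is done.

Besides the shell and the picture viewer there is one more tool, called after ">>>" as name(argument=value, ...) on one line, values as JSON. carry_out: Moves the arm, as the interface text tells. Its arguments: {"type":"object","properties":{"series":{"type":"array","items":{"type":"array","items":{"type":"number"}}},"fingers":{"type":"number"}},"required":["series"]}

```bash
mkdir -p pics
cat > h.py <<'E'
import numpy as np, cv2
from cell import env
def shot(n,tag):
    p=env.read_camera(n); np.savez(f'pics/{tag}.npz',**{k:np.array(v) for k,v in p.items()})
    cv2.imwrite(f'pics/{tag}.png',p['color'][:,:,::-1]); return p
def par(p): return p['color'].shape[0]/2/np.tan(np.radians(float(p['fovy']))/2)
def proj(p,X):
    T=np.array(p['T']); c=T[:3,:3].T@(np.array(X,float)-T[:3,3]); f=par(p)
    return np.array([p['cx']+f*c[0]/c[2],p['cy']+f*c[1]/c[2]])
def onz(p,u,v,z):
    T=np.array(p['T']); f=par(p); d=T[:3,:3]@np.array([(u-p['cx'])/f,(v-p['cy'])/f,1]); o=T[:3,3]
    return o+d*(z-o[2])/d[2]
E
python3 - <<'E'
from h import *
s=env.state(); print(s['t'],s['eef_pos'],s['tcp_rot'],s['opening'],env.grasp_offset)
ims=[]
for n in('side','top'):
    p=shot(n,n+'0'); print(n,p['fovy'],p['cx'],p['cy'],np.round(p['T'],3).tolist())
    for l in('probe','holder','bridge','bush','holder_mouth','test_disc','sanding_block','mug','cast_lump'):
        for r in env.search_frame(l,p)[:3]: print(' ',l,round(r['score'],2),np.round(r['point']),np.round(proj(p,r['point'])))
E
```

```text
0.0 [ 210.02567706 -588.3929435   214.05947993] [-3.14051076e+00 -1.04735527e-04  3.42755195e-01] 0.9994818391058478 18.8
side 44.021722131005674 274.4800725169349 208.9017601983166 [[-0.84, -0.206, 0.502, 60.323], [-0.543, 0.332, -0.771, 840.249], [-0.008, -0.921, -0.39, 538.524], [0.0, 0.0, 0.0, 1.0]]
  probe 0.79 [ 509. -169.  158.] [353. 174.]
  probe 0.76 [ 505. -289.  125.] [375. 174.]
  holder 0.83 [ 506. -168.   32.] [351. 226.]
  bridge 0.63 [500. 210.  34.] [261. 304.]
  bush 0.94 [501. 213.  34.] [260. 304.]
  bush 0.52 [ 681. -126.   31.] [277. 217.]
  bush 0.5 [502. 196.  25.] [265. 304.]
  holder_mouth 0.81 [ 506. -168.   32.] [351. 226.]
  test_disc 0.88 [500. 191.  20.] [267. 305.]
  sanding_block 0.61 [500.  14.  25.] [315. 262.]
  mug 0.89 [733. 101.  74.] [198. 230.]
  mug 0.15 [ 506. -169.   31.] [351. 226.]
  cast_lump 0.76 [ 681. -126.   30.] [277. 217.]
top 55.336268218756366 277.22381514739124 210.71133908569965 [[-0.029, -0.998, 0.061, 583.956], [-1.0, 0.028, -0.009, -8.103], [0.008, -0.061, -0.998, 931.533], [0.0, 0.0, 0.0, 1.0]]
  probe 0.68 [ 505. -289.  155.] [421. 272.]
  probe 0.53 [ 516. -178.  189.] [367. 270.]
  probe 0.26 [ 521. -171.   10.] [346. 261.]
  holder 0.8 [ 517. -168.    3.] [344. 262.]
  bridge 0.82 [511. 178.  79.] [187. 273.]
  bush 0.84 [511. 183.  83.] [184. 273.]
  bush 0.59 [ 522. -172.    9.] [347. 260.]
  holder_mouth 0.96 [ 521. -170.    8.] [346. 260.]
  holder_mouth 0.59 [768.  91.  32.] [228. 155.]
  holder_mouth 0.34 [508. 185.  82.] [183. 274.]
  test_disc 0.61 [540. 193.  18.] [186. 257.]
  test_disc 0.25 [ 515. -178.  186.] [367. 270.]
  sanding_block 0.65 [512.  -2.  28.] [273. 268.]
  mug 0.97 [770.  87.  33.] [230. 154.]
  mug 0.25 [ 514. -178.  188.] [367. 270.]
  cast_lump 0.57 [ 692. -146.   47.] [335. 185.]
```

View pics/side0.png

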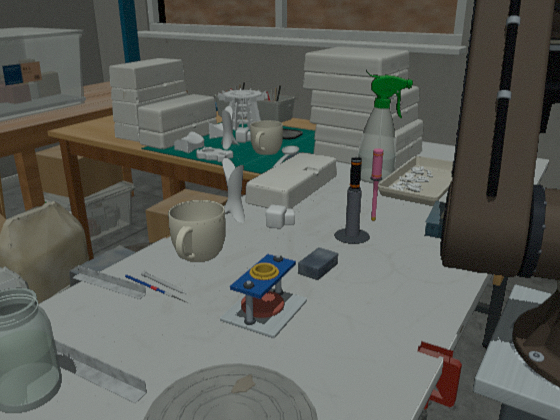

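View pics/top0.png

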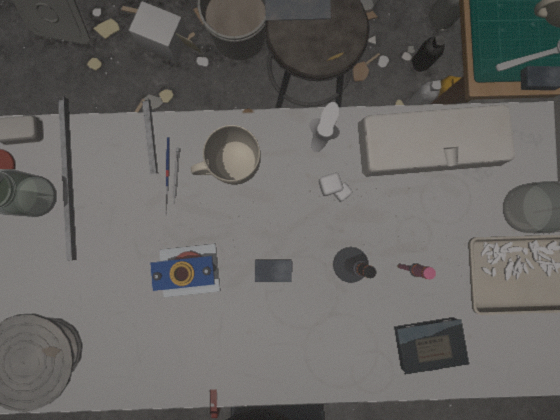

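The black probe stands in the holder at side (355,172) / top (367,270). The look-alike is the pink probe at side (377,165) / top (424,272). I choose the black one and check it in a close crop.

Run:
```python
from h import *
s=cv2.imread('pics/side0.png');t=cv2.imread('pics/top0.png')
def c(i,u,v,w,h): return cv2.resize(i[v:v+h,u:u+w],(400,300),interpolation=cv2.INTER_CUBIC)
g=np.vstack([np.hstack([c(s,300,145,136,102),c(t,325,235,80,60)]),np.hstack([c(s,220,245,100,75),c(t,145,240,80,60)])])
cv2.imwrite('pics/c1.png',np.clip(g*1.5,0,255).astype(np.uint8))
# colour-based bush centroid
for n,im in(('side',s),('top',t)):
    hsv=cv2.cvtColor(im,cv2.COLOR_BGR2HSV)
    m=cv2.inRange(hsv,(15,120,60),(32,255,255)); m[:240]=0; m[310:]=0
    m[:,:150]=0;m[:,310:]=0
    cs=cv2.findContours(m,cv2.RETR_EXTERNAL,cv2.CHAIN_APPROX_NONE)[0]
    k=max(cs,key=cv2.contourArea); print(n,cv2.fitEllipse(k),cv2.contourArea(k))
```

```text
side ((263.7111511230469, 271.16015625), (15.757026672363281, 27.632795333862305), 88.99198150634766) 338.5
top ((181.48619079589844, 273.10406494140625), (22.151615142822266, 22.7348690032959), 53.06688690185547) 393.5
```

View pics/c1.png

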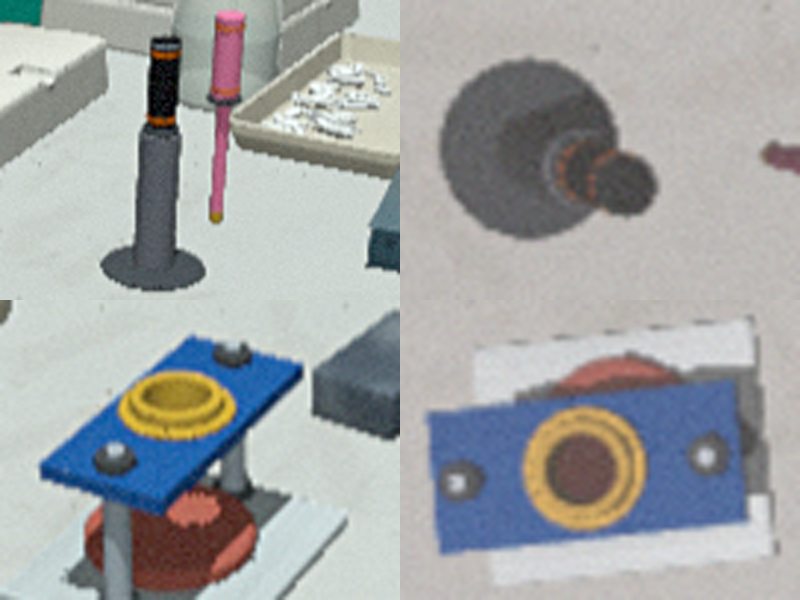

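Run:
```python
from h import *
T=dict(np.load('pics/top0.npz'));S=dict(np.load('pics/side0.npz'))
def tri(a,b):
    A=[];B=[]
    for p,(u,v) in((T,a),(S,b)):
        o=p['T'][:3,3]; d=onz(p,u,v,0)-o; d/=np.linalg.norm(d); M=np.eye(3)-np.outer(d,d); A.append(M);B.append(M@o)
    X=np.linalg.lstsq(np.vstack(A),np.hstack(B),rcond=None)[0]; return X,proj(T,X)-a,proj(S,X)-b
r=np.round
print('handle top',r(onz(T,370.2,271.6,193)),r(onz(S,356.5,159.6,193)),[r(x,1) for x in tri((370.2,271.6),(356.5,159.6))])
print('foot',r(onz(T,351,264.6,8)),r(onz(S,300+153/2.94,145+268/2.94,8)))
print('rim',r(onz(S,353.6,189.5,118)))
print('bush',r(onz(T,182,273.4,92),1),r(onz(S,263.2,268.8,92),1),[r(x,1) for x in tri((182,273.4),(263.2,268.8))])
# reprojection of hypotheses
for P in((509,-173),):
    for z in(8,118,193): print(z,r(proj(T,(*P,z)),1),r(proj(S,(*P,z)),1))
```

```text
handle top [ 512. -182.  193.] [ 502. -169.  193.] [array([ 510.6, -184.2,  187.2]), array([0.3, 0.6]), array([-0.5,  0.1])]
foot [ 512. -182.    8.] [ 502. -167.    8.]
rim [ 510. -180.  118.]
bush [510.3 185.4  92. ] [507.3 191.5  92. ] [array([510.3, 186.4,  88.6]), array([-0.1, -0.2]), array([0.2, 0. ])]
8 [346.9 265.8] [350.5 234.5]
118 [356.8 270. ] [352.9 190.5]
193 [365.2 273.5] [354.6 158.6]
```

>>> carry_out(series=[[0,0,0.035,0,0,0],[0.01,0.01,0.035,0,0,0],[0.025,0.034,0,0,0,0],[0.025,0.034,0,0,0,0],[0.025,0.034,0,0,0,0],[0.025,0.034,0,0,0,0],[0.025,0.034,0,0,0,0],[0.025,0.034,0,0,0,0],[0.025,0.034,0,0,0,0],[0.025,0.034,0,0,0,0],[0.025,0.034,0,0,0,0],[0.025,0.034,0,0,0,0]])

```text
t: 2.2
eef_pos: [470.9, -237.1, 284.9]
tcp_rot: [3.141, -0.0, 0.343]
ft_force: [0.5, -0.8, -0.1]
opening: 1.003
```

>>> carry_out(series=[[0.02,0.0275,0,0,0,0],[0.02,0.0275,0,0,0,0],[0,0,-0.03,0,0,0],[0,0,0,0,0,0],[0,0,0,0,0,0]])

```text
t: 2.7
eef_pos: [510.0, -183.8, 254.9]
tcp_rot: [-3.141, 0.001, 0.343]
ft_force: [0.8, 0.5, 0.9]
opening: 0.999
```

Run:
```python
from h import *
s=env.state(); print(s['t'],s['eef_pos'],s['tcp_rot'])
a=shot('side','s1')['color'];b=shot('top','t1')['color']
def c(i,u,v,w,h): return cv2.resize(i[v:v+h,u:u+w],(400,300),interpolation=cv2.INTER_CUBIC)
g=np.hstack([c(a,280,100,160,120),c(b,320,215,120,90)])[:,:,::-1]
cv2.imwrite('pics/c2.png',np.clip(g*1.5,0,255).astype(np.uint8))
```

```text
2.7 [ 509.95650968 -183.83970319  254.92872168] [-3.14109020e+00  6.74833939e-04  3.42663913e-01]
```

View pics/c2.png

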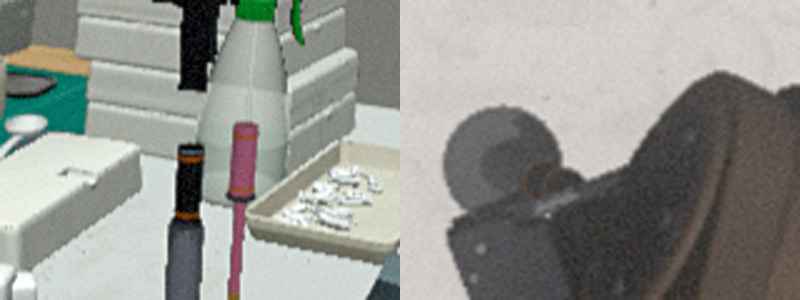

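Run:
```python
from h import *
S=dict(np.load('pics/s1.npz'));T=dict(np.load('pics/t1.npz'))
y=np.array([.336,-.942,0]);c=np.array([510,-183.8,254.9])
for k in(-60,-47,0,47,60): print(k,proj(S,c+k*y))
print(proj(S,(511,-183,193)),proj(S,(511,-183,118)))
# handle columns in the side image rows 158..185
g=S['color'].astype(int).sum(2)
for v in(100,110,120,125,130,165,170,175,200,205): 
    print(v,[i for i in range(340,375) if g[v,i]<150+ (120 if v>=200 else 0)])
print(S['color'][205,340:372].sum(1))
```

```text
-60 [355.3133032  137.03571471]
-47 [355.87406775 135.42978007]
0 [357.80476312 129.90059575]
47 [359.59640477 124.76963769]
60 [360.06940807 123.41503642]
[355.70577675 157.30443437] [353.94761678 188.9811491 ]
100 [341, 342, 343, 344, 345, 346, 347, 348, 349, 350, 351, 352, 353, 354, 355, 356, 357, 358, 359, 360, 361, 362, 363, 364, 365, 366, 367, 368, 369, 370, 372, 373, 374]
110 [352, 353, 354, 355, 356, 357, 358, 359, 360, 361, 362, 363, 364, 365, 366]
120 [352, 353, 354, 355, 356, 357, 358, 359, 360, 361, 362, 363, 364, 365, 366]
125 [352, 353, 354, 355, 356, 357, 358, 359, 360, 361, 362, 365]
130 [352, 353, 354, 355, 356, 357, 358, 359, 360, 361, 362]
165 [351, 352, 353, 354, 355, 356, 357, 358, 359, 360]
170 [351, 352, 353, 354, 355, 356, 357, 358, 359, 360]
175 [350, 351, 352, 353, 354, 355, 356, 357, 358, 359, 360]
200 [347, 348, 349, 350, 351, 352, 353, 354, 355, 356, 357, 358, 359, 360, 372, 373, 374]
205 [347, 348, 349, 350, 351, 352, 353, 354, 355, 356, 357, 358, 359, 360, 372, 373, 374]
[422 412 418 412 426 437 376 149 138 171 184 184 183 181 190 189 179 181
 168 138 178 438 427 422 421 428 422 426 422 429 428 436]
```

>>> carry_out(series=[[0.002,0.002,-0.02,0,0,0],[0,0,-0.03,0,0,0],[0,0,-0.03,0,0,0],[0,0,-0.02,0,0,0],[0,0,-0.016,0,0,0],[0,0,0,0,0,0],[0,0,0,0,0,0]])

```text
t: 3.5
eef_pos: [512.4, -182.3, 139.7]
tcp_rot: [3.141, -0.001, 0.342]
ft_force: [0.5, -0.3, 0.4]
opening: 1.002
```

>>> carry_out(series=[[0,0,0,0,0,0],[0,0,0,0,0,0],[0,0,0,0,0,0],[0,0,0,0,0,0],[0,0,0,0,0,0],[0,0,0,0,0,0],[0,0,0,0,0,0],[0,0,0,0,0,0],[0,0,0,0,0,0],[0,0,0,0,0,0]], fingers=0)

```text
t: 4.5
eef_pos: [512.1, -181.7, 138.6]
tcp_rot: [3.141, 0.0, 0.343]
ft_force: [0.5, 0.2, 0.5]
opening: 0.247
```

>>> carry_out(series=[[0,0,0.005,0,0,0],[0,0,0.01,0,0,0],[0,0,0.015,0,0,0],[0,0,0.015,0,0,0],[0,0,0.015,0,0,0],[0,0,0.015,0,0,0],[0,0,0.015,0,0,0],[0,0,0.015,0,0,0],[0,0,0.015,0,0,0],[0,0,0.015,0,0,0],[0,0,0.015,0,0,0],[0,0,0,0,0,0]])

```text
t: 5.7
eef_pos: [512.6, -181.8, 291.0]
tcp_rot: [3.139, -0.003, 0.343]
ft_force: [0.3, -0.1, -1.4]
opening: 0.244
```

Run:
```python
from h import *
s=env.state(); print(s['t'],s['eef_pos'],s['tcp_rot'],s['ft_force'],s['opening'])
a=shot('side','s2')['color'];b=shot('top','t2')['color']
def c(i,u,v,w,h): return cv2.resize(i[v:v+h,u:u+w],(400,480),interpolation=cv2.INTER_CUBIC)
g=np.hstack([c(a,300,100,120,144),c(b,320,200,100,120)])[:,:,::-1]
cv2.imwrite('pics/c3.png',np.clip(g*1.5,0,255).astype(np.uint8))
```

```text
5.7 [ 512.55280417 -181.84910036  291.04605548] [ 3.13881229e+00 -2.57617187e-03  3.42843792e-01] [ 0.28386635 -0.09660396 -1.41190393] 0.24384715976942883
```

View pics/c3.png

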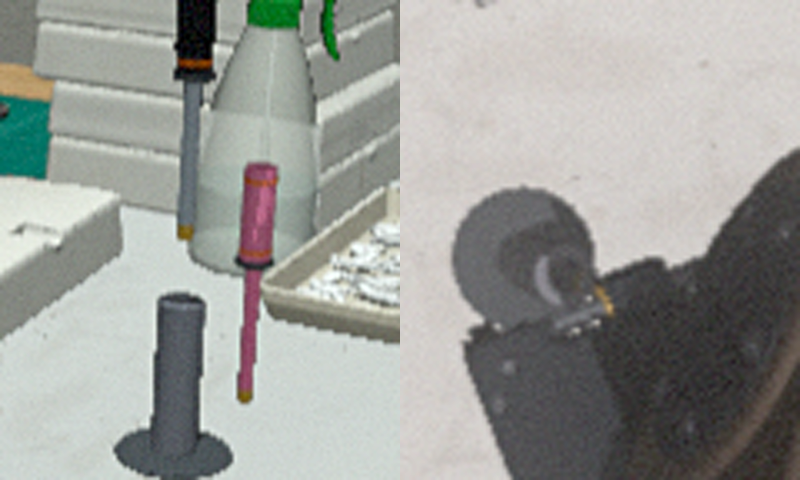

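>>> carry_out(series=[[0,0.005,0,0,0,0],[0,0.01,0,0,0,0],[0,0.015,0,0,0,0],[0,0.02,0,0,0,0],[0,0.02,0,0,0,0],[0,0.02,0,0,0,0],[0,0.02,0,0,0,0],[0,0.02,0,0,0,0],[0,0.02,0,0,0,0],[0,0.02,0,0,0,0],[0,0.02,0,0,0,0],[0,0.02,0,0,0,0]])

```text
t: 7.0
eef_pos: [511.5, 30.3, 288.5]
tcp_rot: [-3.141, 0.0, 0.343]
ft_force: [-0.0, 0.5, -1.8]
opening: 0.246
```

>>> carry_out(series=[[-0.002,0.02,0,0,0,0],[0,0.02,0,0,0,0],[0,0.02,0,0,0,0],[0,0.02,0,0,0,0],[0,0.02,0,0,0,0],[0,0.018,0,0,0,0],[0,0.015,0,0,0,0],[0,0.012,0,0,0,0],[0,0.008,0,0,0,0],[0,0.004,0,0,0,0],[0,0,0,0,0,0],[0,0,0,0,0,0]])

```text
t: 8.2
eef_pos: [510.1, 185.0, 288.6]
tcp_rot: [3.141, 0.0, 0.342]
ft_force: [-1.0, -0.5, -1.6]
opening: 0.249
```

Run:
```python
from h import *
s=env.state(); print(s['t'],s['eef_pos'],s['tcp_rot'],s['ft_force'],s['opening'])
S=shot('side','s3');T=shot('top','t3');a=S['color'];b=T['color']
def c(i,u,v,w,h): return cv2.resize(i[v:v+h,u:u+w],(400,500),interpolation=cv2.INTER_CUBIC)
g=np.hstack([c(a,210,150,128,160),c(b,140,225,80,100)])[:,:,::-1]
cv2.imwrite('pics/c4.png',np.clip(g*1.5,0,255).astype(np.uint8))
e=s['eef_pos']
for dz in(-131,-31,-21): print(dz,proj(S,(e[0],e[1],e[2]+dz)),proj(T,(e[0],e[1],e[2]+dz)))
```

```text
8.2 [510.13020179 185.01236874 288.6238241 ] [3.14141321e+00 1.26947632e-04 3.42484641e-01] [-0.95232538 -0.47351439 -1.56772878] 0.24934722326643635
-131 [263.31836464 232.84222608] [174.31301841 276.73089071]
-31 [262.31795651 177.09967648] [159.35947924 282.95598891]
-21 [262.21278322 171.23944072] [157.61398922 283.68262938]
```

View pics/c4.png

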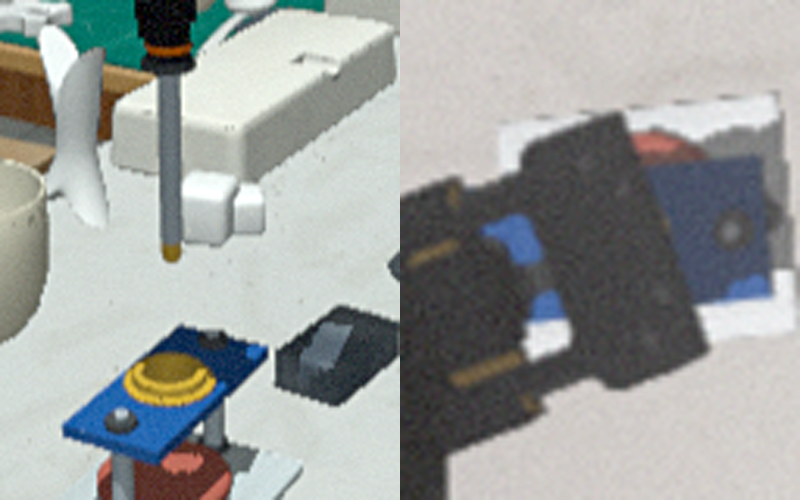

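Run:
```python
from h import *
S=dict(np.load('pics/s3.npz'));T=dict(np.load('pics/top0.npz'));S0=dict(np.load('pics/side0.npz'))
g=cv2.cvtColor(S['color'],cv2.COLOR_RGB2GRAY).astype(float)
for v in range(176,228,6): print(v,g[v-1:v+2,255:275].mean(0).astype(int).tolist())
for nm,P,box in(('side0',S0,(255,300,240,290)),('top0',T,(255,295,160,205)),('s3',S,(255,300,240,290))):
    h=cv2.cvtColor(P['color'],cv2.COLOR_RGB2HSV); m=cv2.inRange(h,(12,110,40),(35,255,255))
    r0,r1,c0,c1=box; k=np.zeros_like(m);k[r0:r1,c0:c1]=m[r0:r1,c0:c1]
    hull=cv2.convexHull(cv2.findNonZero(k)); x=hull[:,0]; print(nm,x.min(0),x.max(0),(x.min(0)+x.max(0))/2,cv2.fitEllipse(hull))
X=(510.1,185,92);print(proj(S,X),proj(T,X),proj(T,(510.1,185,84)))
```

```text
176 [84, 102, 106, 136, 156, 112, 70, 72, 74, 77, 71, 68, 96, 163, 160, 156, 156, 157, 156, 155]
182 [158, 157, 158, 159, 159, 114, 66, 68, 75, 74, 75, 66, 80, 163, 160, 157, 155, 157, 157, 156]
188 [124, 126, 127, 132, 132, 109, 70, 69, 74, 74, 73, 66, 74, 142, 152, 153, 154, 156, 157, 156]
194 [121, 121, 121, 122, 121, 103, 67, 69, 74, 74, 73, 67, 69, 124, 120, 121, 120, 119, 119, 119]
200 [119, 118, 121, 121, 121, 113, 67, 68, 74, 76, 75, 68, 68, 119, 124, 123, 121, 118, 119, 120]
206 [138, 120, 121, 125, 128, 130, 69, 68, 71, 75, 74, 69, 64, 108, 140, 152, 161, 162, 161, 160]
212 [143, 143, 144, 143, 147, 147, 72, 68, 74, 74, 75, 67, 72, 141, 165, 165, 165, 167, 169, 170]
218 [143, 143, 143, 144, 145, 148, 91, 65, 72, 75, 74, 70, 67, 110, 130, 129, 131, 129, 131, 130]
224 [144, 144, 144, 144, 146, 146, 92, 67, 71, 75, 75, 72, 67, 86, 120, 125, 120, 119, 119, 118]
side0 [250 263] [278 279] [264. 271.] ((263.7904968261719, 271.1995544433594), (16.623289108276367, 28.19443702697754), 88.65899658203125)
top0 [170 262] [193 285] [181.5 273.5] ((181.55018615722656, 273.14385986328125), (23.173616409301758, 23.532085418701172), 22.512069702148438)
s3 [250 263] [278 279] [264. 271.] ((263.7799987792969, 271.19000244140625), (16.66328239440918, 28.175485610961914), 88.8427505493164)
[263.94632737 266.81241059] [182.18168052 273.47224362] [183.05622791 273.10801096]
```

>>> carry_out(series=[[0.001,0.002,-0.005,0,0,0],[0,0,-0.01,0,0,0],[0,0,-0.01,0,0,0],[0,0,-0.01,0,0,0],[0,0,-0.01,0,0,0],[0,0,-0.006,0,0,0],[0,0,-0.003,0,0,0],[0,0,0,0,0,0],[0,0,0,0,0,0]])

```text
t: 9.2
eef_pos: [511.3, 187.4, 234.9]
tcp_rot: [3.141, -0.001, 0.343]
ft_force: [-0.4, 0.4, -0.6]
opening: 0.251
```

Run:
```python
from h import *
s=env.state(); print(s['t'],s['eef_pos'],s['tcp_rot'],s['ft_force'],s['opening'])
S=shot('side','s4');a=S['color']
g=cv2.resize(a[210:300,210:330],(800,600),interpolation=cv2.INTER_CUBIC)[:,:,::-1]
cv2.imwrite('pics/c5.png',np.clip(g*1.5,0,255).astype(np.uint8))
e=s['eef_pos']
for z in(e[2]-130.6,92): print(proj(S,(e[0],e[1],z)))
```

```text
9.2 [511.26758868 187.39545525 234.93912722] [ 3.14140947e+00 -5.27536646e-04  3.42852830e-01] [-0.42754328  0.43694359 -0.60629858] 0.2509201424773665
[262.5024194  260.96527861]
[262.62155431 267.2114754 ]
```

View pics/c5.png

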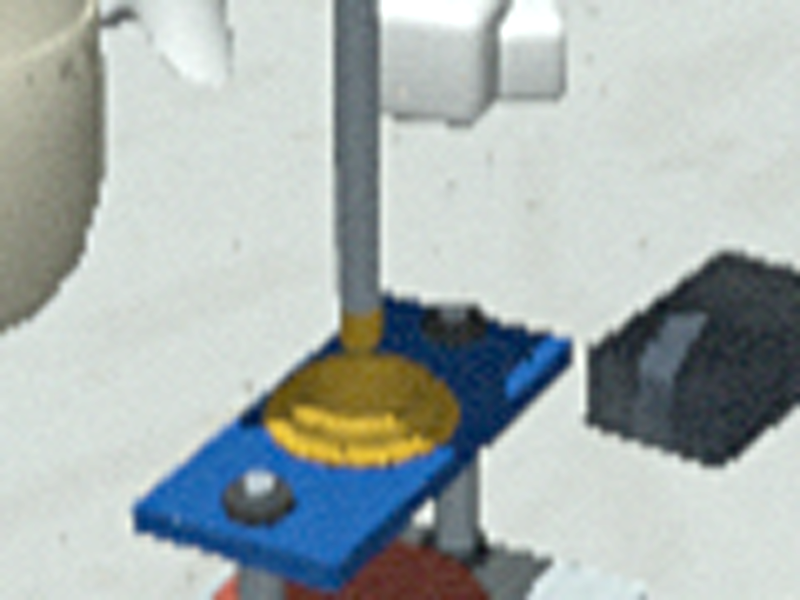

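>>> carry_out(series=[[-0.0005,0,-0.004,0,0,0],[0,0,-0.008,0,0,0],[0,0,-0.008,0,0,0],[0,0,-0.008,0,0,0],[0,0,-0.008,0,0,0],[0,0,-0.008,0,0,0],[0,0,-0.008,0,0,0],[0,0,-0.008,0,0,0],[0,0,-0.006,0,0,0],[0,0,-0.004,0,0,0],[0,0,0,0,0,0],[0,0,0,0,0,0]])

```text
t: 10.45
eef_pos: [510.7, 187.4, 164.8]
tcp_rot: [3.141, -0.0, 0.343]
ft_force: [-0.4, -0.4, -1.3]
opening: 0.248
```

Run:
```python
from h import *
s=env.state(); print(s['t'],s['eef_pos'],s['tcp_rot'],s['ft_force'],s['opening'])
S=shot('side','s5');a=S['color'];e=s['eef_pos']
g=cv2.resize(a[225:315,210:330],(800,600),interpolation=cv2.INTER_CUBIC)[:,:,::-1]
cv2.imwrite('pics/c6.png',np.clip(g*1.5,0,255).astype(np.uint8))
for z in(e[2]-130.6,92,22): print(z,proj(S,(e[0],e[1],z)))
```

```text
10.45 [510.71211752 187.40251312 164.79415426] [ 3.14147988e+00 -2.21533316e-04  3.42850242e-01] [-0.42218179 -0.39673663 -1.25722314] 0.24765575973646278
34.1941542599219 [263.41898403 295.70097401]
92 [262.8835694 267.2969127]
22 [263.52861591 301.51700949]
```

View pics/c6.png

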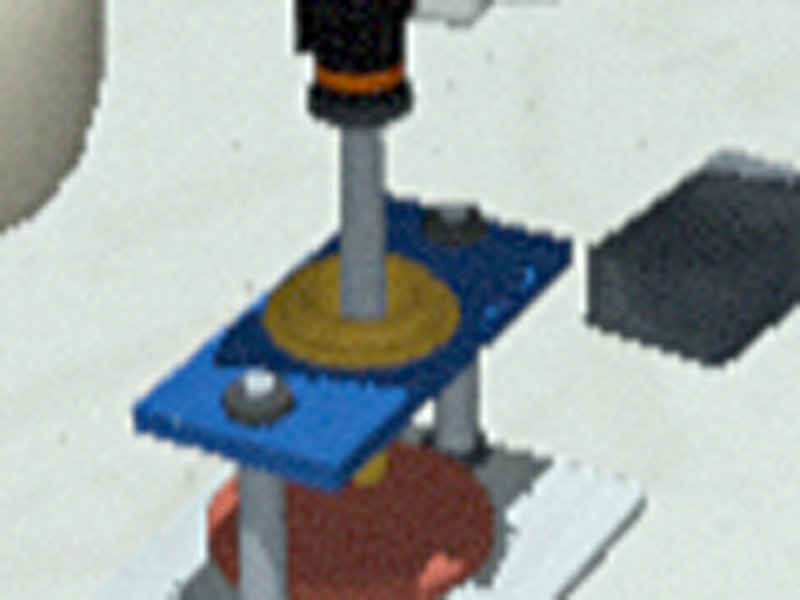

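Run:
```python
from h import *
S=dict(np.load('pics/s5.npz'));S0=dict(np.load('pics/side0.npz'));T0=dict(np.load('pics/top0.npz'))
e=env.state()['eef_pos']; tip=e[2]-130.6
th=np.linspace(0,2*np.pi,120)
def circ(P,c,r,z): return np.array([proj(P,(c[0]+r*np.cos(t),c[1]+r*np.sin(t),z)) for t in th])
# v bias: probe flange bottom edge & tip bottom edge along the axis column
g=cv2.cvtColor(S['color'],cv2.COLOR_RGB2GRAY).astype(int)
print('flange bottom pred',circ(S,e,14.5,tip+110)[:,1].max(),'u range',circ(S,e,14.5,tip+112)[:,0].min(),circ(S,e,14.5,tip+112)[:,0].max())
print('cols 264 rows 236-250',g[236:251,262:267].mean(1).astype(int).tolist())
print('tip pred',circ(S,e,6,tip)[:,1].max(),'rows 290-303',S['color'][290:304,264:267].mean(1).astype(int).tolist())
out=[]
for P,(u0,v0),b in((S0,(246,258),(1.3,.7)),(T0,(165,257),(0,0))):
    k=12; im=cv2.resize(P['color'][v0:v0+33,u0:u0+33][:,:,::-1],None,fx=k,fy=k,interpolation=cv2.INTER_CUBIC); im=np.clip(im*1.6,0,255).astype(np.uint8)
    for z,r,col in((92,15,(255,0,255)),(83,15,(255,255,0))) if P is T0 else ((92,15,(255,0,255)),):
        c=circ(P,e,r,z)+b; q=((c-(u0,v0)+.5)*k).astype(np.int32); cv2.polylines(im,[q],True,col,1)
    out.append(im)
cv2.imwrite('pics/c7.png',np.hstack(out))
```

```text
flange bottom pred 244.17491069366093 u range 253.80152155783088 270.8600694802254
cols 264 rows 236-250 [43, 59, 44, 13, 13, 24, 31, 32, 58, 73, 75, 74, 75, 75, 73]
tip pred 297.4574518540539 rows 290-303 [[19, 49, 85], [12, 36, 65], [13, 34, 61], [42, 47, 54], [69, 64, 43], [85, 74, 30], [89, 73, 22], [76, 58, 31], [62, 35, 26], [63, 34, 28], [63, 35, 29], [65, 37, 30], [62, 32, 25], [63, 35, 28]]
```

View pics/c7.png

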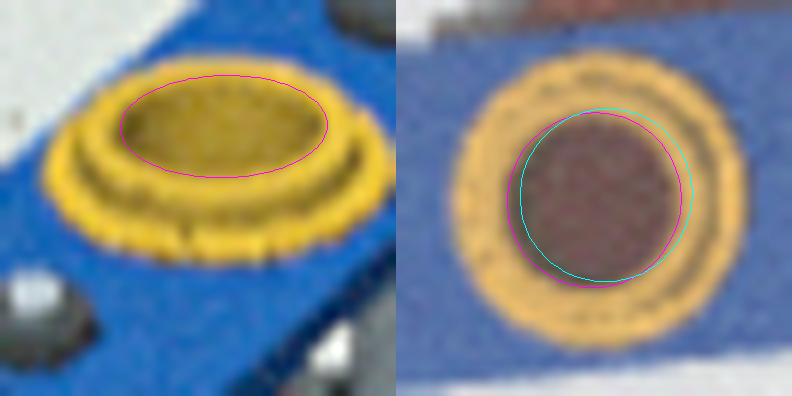

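>>> carry_out(series=[[-0.0005,0.0007,0,0,0,0],[-0.0005,0.0008,0,0,0,0],[0,0,-0.001,0,0,0],[0,0,-0.001,0,0,0],[0,0,0,0,0,0],[0,0,0,0,0,0],[0,0,0,0,0,0],[0,0,0,0,0,0]])

```text
t: 11.3
eef_pos: [509.6, 188.8, 162.7]
tcp_rot: [3.141, 0.0, 0.343]
ft_force: [-0.3, 0.2, -1.6]
opening: 0.247
```

Run:
```python
from h import *
s=env.state(); print(s['t'],s['eef_pos'],s['tcp_rot'],s['ft_force'],s['opening'])
S=shot('side','s6');T=shot('top','t6');a=S['color']
f=lambda i,u,v:cv2.resize(i[v:v+90,u:u+60],(400,600),interpolation=cv2.INTER_CUBIC)
g=np.hstack([f(a,235,225),f(T['color'],155,235)])[:,:,::-1]
cv2.imwrite('pics/c8.png',np.clip(g*1.7,0,255).astype(np.uint8))
g=cv2.cvtColor(a,cv2.COLOR_RGB2GRAY).astype(int)
for v in(250,256,262): print(v,g[v-1:v+2,256:274].mean(0).astype(int).tolist())
```

```text
11.3 [509.61649898 188.83997924 162.65736099] [3.14149394e+00 1.64688865e-05 3.42816573e-01] [-0.26842131  0.16012698 -1.59590343] 0.24715105277953764
250 [146, 147, 147, 150, 152, 79, 72, 77, 78, 76, 70, 99, 153, 151, 149, 148, 147, 148]
256 [149, 148, 151, 152, 153, 75, 69, 77, 80, 76, 74, 56, 28, 25, 30, 37, 39, 60]
262 [121, 102, 64, 36, 40, 68, 76, 78, 78, 80, 73, 68, 43, 33, 36, 29, 29, 30]
```

View pics/c8.png

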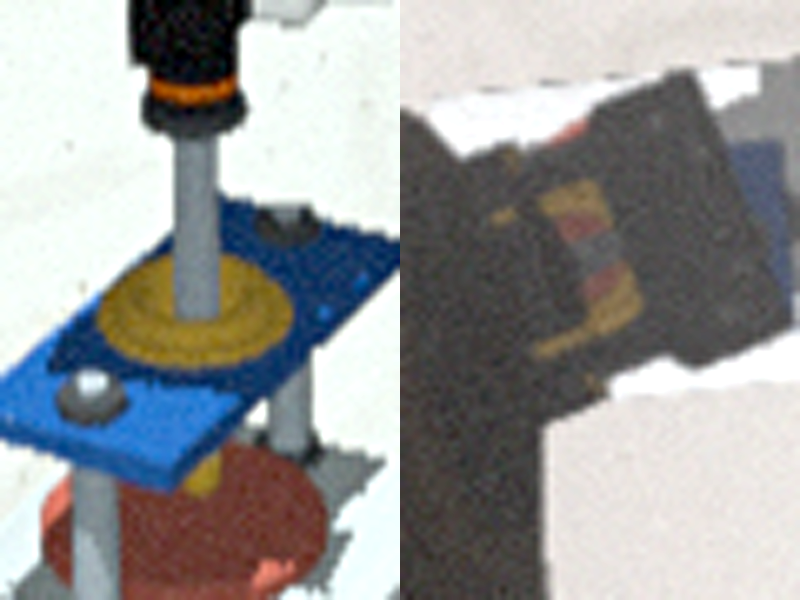

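```bash
python3 -c "
from cell import env
print(env.job_done()); s=env.state(); print(s['t'],s['eef_pos'],s['opening'])"
```

```text
the job is handed in; nothing more can be done
None
the job is handed in; nothing more can be done
```

The job is handed in, at about 11.4 s on the robot's clock. The arm pulled the black probe straight up out of its holder, carried it over the sanding block and lowered it upright through the brass bush. It is still gripped and held there.

**Last checks:**
- **Pose:** the TCP was at (509.6, 188.8, 162.7) mm and pointing straight down. That puts the tip at about 32 mm, roughly 10 mm above the disc.
- **Forces and grip:** the wrist force readings stayed below 2 N, the last one about the probe's own weight, so I saw no sign of contact. The opening held steady at 0.247, about 23.5 mm on the 24 mm handle.
- **Centring:** the side view shows the stem centred across the bush to within 0.5 mm. In the top view, the gaps ahead of and behind the stem are about 7 and 9 mm.
- **Bystanders:** the disc and the sanding block looked unmoved in the last pictures. I did not look again at the whole mug and cast lump after the probe went into the bush.

**Disagreements:** before the final shift, the two cameras disagreed by about 3 mm on the bush position along the side camera's line of sight. I moved about 1.8 mm towards the side camera's estimate. The centring error is therefore probably 1 to 2 mm, against 9 mm of clearance all round. The tip height was worked out from the TCP height when I gripped it, and the side picture agrees to about 1 mm.

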